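# Drive the replacement peg into the post and the broken stub out

### The arm

A 6-joint arm with a two-finger parallel gripper is mounted at the origin on the work surface. World frame = base frame: x ahead of the robot, y to its left, z up, the work surface at z = 0. Lengths are in mm, angles in rad, forces in N, time in s.
With the tool pointing down it reaches from about 350 to 925 mm from the base axis. Payload 6.4 kg.
Tool frame: the origin (TCP) lies on the centre line of the jaws, within the pads' length; the fingertips stand 19 mm ahead of it and the grasp point (between the pads) is the TCP; z points along the fingers, y is the line along which they close (so a half turn about z gives the same grasp; the last joint's range is limited). The gripper opens to 94 mm and grips with 3 to 60 N. Pads are 16 mm wide; open, the fingers measure 119 mm over their backs; the gripper's body (75 mm by 177 mm) begins 78 mm behind the grasp point.
Start: joints at [-1.416, 0.245, 1.558, -0, 1.339, -0.174], TCP at [209.895, -615.189, 224.455] pointing down, gripper open.
Joint ranges: [-3.13, 3.13], [-1.02, 2.26], [0.13, 2.54], [-0.95, 4.09], [0.21, 2.88], [-2.74, 2.74]. Speed limits (rad/s): [2.57, 2.57, 3.14, 3.14, 3.14, 3.14].

### API

Orientations are given as a 3x3 rotation matrix whose columns are the frame's x, y, z axes.
In Python, from cell import bot, cams gives the robot as it stands.
- The arm moves only by the shell command python3 -m pendant 'ROWS' [OPENING] [FORCE]. ROWS is JSON, a list of rows, each a list of 6 numbers: the shift along the tool's x, y, z in m, then the turn, a rotation vector about the tool's x, y, z in units of 5 degrees (1.0 is 5 degrees). A call has 1 to 5 rows; each row is the pose to reach, as a shift and turn from the pose commanded when the call began, along the tool's axes at that moment; what a row does not reach only later rows make up. A row lasts 1/12 s, in which the tool goes at most 41.7 mm and 7.16 degrees, less where a joint would pass 70% of its speed; a pose out of reach is approached as far as the arm can. A call with a gripper value outside its range is refused whole. OPENING is the closure, from -1 (fully open) to 1 (shut), so that 0 is half open, set as the call begins (- or left out, the last holds). The fingers move at their own pace and stop on an object; FORCE is the grip in N (left out, the last holds). Time passes only in rows, so rows that repeat a pose let the fingers close. It gives the time, the measured TCP pose, the force, the opening and the grip force at its end, in the units of the state.
- bot.read_state(): the state, without advancing time (a new reading comes with each control period).
- cams.capture(name): name is "side" or "top" or "wrist"; returns a dict with "frame" (420x560x3 uint8, red, green, blue), "z_map" (420x560 float32, mm along the optical axis (not along the pixel's ray), 0 where there is no reading), "fx", "fy", "cx", "cy" (pixels), "xyz" and "rotation" of the camera in the world; the wrist camera has in their place "tool_from_camera" (4x4, takes a point from camera to tool coordinates, whose origin is the TCP and whose axes are the flange's). Camera axes: x right, y up, looking along -z (the intrinsics and any distortion apply to the point x, -y, -z); pixel columns grow to the right and rows downward; lengths in mm; the calibration is good to about 2 mm. A picture is of the moment at which its call begins: read the wrist's pose just before it.
- bot.close_job(): hands the job in; it is judged then, once.
The state is a dict: "time_s": time; "q": joint angles; "joint_velocities": joint speeds; "joint_torque": joint torques, N m; "tcp_pos": TCP position; "tool_rot": TCP orientation; "ft_force": force on the tool from outside, world axes, zero at the start; "ft_torque": the same for the moment, N m; "grip_width": finger opening in mm; "finger_force": force on a finger pad.
Only numpy, scipy, OpenCV 4.12 (cv2) and the standard library are available. Lean on these libraries where they do the work, as an engineer would, in place of code of your own. Each camera call takes 0.05 s, during which the arm holds its last target. There are 200 camera calls.

### The job

Replace the snapped peg in the clamped post block: take the collared peg out of its cradle, push its wooden end partway into the bore, let go with the peg standing in the bore, take hold again of the red tail behind the collar and push it fully home until the brass collar sits flush on the block's face, which drives the broken stub out at the far side. Then let go and leave the other things on the bench undisturbed.

Things in the scene. Friction and masses are not known exactly. Their poses are not given: they have to be found in the camera images.
- mouth (a point): Centre of the bore's mouth in the near face of the clamped post block, 45 mm above the bench. x points into the bore along its level axis, z up. The bore goes right through the block (150 mm long), 22.2 mm across, with a 2.5 mm chamfer at the mouth.
- stub (a joint): Broken stub of the old peg in the bore: dark wood, 45 mm long. It stays where it is pushed; moving it takes about 8 N. Value in m: at 0 its near end is 60 mm deep from the mouth; it starts at 0 to 0.025 and grows as it is pushed through; about 0.080 with the new peg home, the stub then standing 35 mm out of the far face. Captive at 0.087.
- peg_mid (a point): Middle of the loose new peg (200 mm long, about 90 g), on its axis; x runs from red tail to tip. Along x from here, mm: red tail 20 across -100 to -50; brass collar 34 across -50 to -40; pale shank 20 across -40 to 90; taper to 13 across 90 to 100. It starts level in its cradle, axis 45 mm above the bench.
- peg_tail (a point): Middle of the red tail of the peg, 75 mm behind peg_mid on the axis; same axes. Let go partway in, the peg stays in the bore with its tail drooping by a few mm.
- peg_shoulder (a point): Front face of the brass collar, on the axis, 40 mm behind peg_mid; same axes. It lies on the mouth when the peg is home.
- cradle: Wooden cradle fixed to the bench; origin on the bench under the peg's middle, x along the peg to its tip. Base 200 x 75 x 12 mm high. A trough, x -105 to -55 mm, 60 high and 60 wide, walls in the tail (no room to grip it there); a notch, x 60 to 75 mm, 48 high, carries the shank. Slots 24 mm wide, open on top; between them the shank is free to grip.
- glue: Bystander: yellow glue bottle, 64 mm across, 150 mm high, origin under its centre.
- square: Bystander: carpenter's try square lying flat, brass stock 120 mm, steel blade 150 mm, origin under the stock's middle.
- mallet: Bystander: wooden hammer 260 mm long lying flat.
- jar: Bystander: green glass, 80 mm across, 100 mm high, origin under its centre.
- offcut: Bystander: pale wood offcut 160 x 60 x 30 mm, origin under its centre.
- post: Pale wood post block clamped to the bench, 150 mm long along x, 90 wide, 75 high; origin on the bench under its middle, 75 mm along x from the mouth's face; x as at the mouth. A dark steel strap 150 mm wide, with bolts, holds it down 105 to 135 mm from that face, reaching 97 mm above the bench.
- peg: The new peg as a body; its origin and axes are those of peg_mid.
- peg_tip (a point): Tip end of the peg, 100 mm ahead of peg_mid on the axis; same axes.
Not all that is in view belongs to the job. What is shaped like the peg but orange is not meant. Leave any orange look-alike of the post alone.

How it is judged:
By the outcome, as a careful person would: the job done as asked, in the order asked, and still so for the second after the job is handed in, with the robot touching nothing.
It also fails if it takes over 54 s, if anything falls off the work surface, if the arm or the gripper's body presses on something with over 40 N, if the wrist force passes 120 N, or if a joint passes its speed limit or range.

## Working session

There is one attempt and no reset: what is moved stays moved. The work goes in short steps, Python scripts to look and compute and a shell command to move; the robot and the scene stay as the last step left them, time stands still between calls to the robot, and variables do not carry over. Pictures are saved under pics/ and viewed, at most 10 in all, crops included, and the job is handed in when it is done.

```bash
ls; mkdir -p pics; cat > h.py <<'E'
import numpy as np, cv2
from cell import bot, cams
def cap(name):
    s=bot.read_state(); c=cams.capture(name)
    if 'xyz' in c:
        R=np.array(c['rotation']); t=np.array(c['xyz'])
    else:
        T=np.array(c['tool_from_camera']); Rt=np.array(s['tool_rot'])
        R=Rt@T[:3,:3]; t=Rt@T[:3,3]+np.array(s['tcp_pos'])
    z=c['z_map']; v,u=np.mgrid[:z.shape[0],:z.shape[1]]
    P=np.stack([(u-c['cx'])/c['fx']*z,-(v-c['cy'])/c['fy']*z,-z],-1)@R.T+t
    P[z==0]=np.nan
    return c,P,R,t
def save(c,fn): cv2.imwrite('pics/'+fn,c['frame'][:,:,::-1])
E
python3 - <<'E'
from h import *
ims=[]
for n in('top','side'):
    c,P,R,t=cap(n); ims.append(c); save(c,n+'1.png'); np.savez(n+'1',P=P,f=c['frame'])
    print(n,{k:v for k,v in c.items() if k not in('frame','z_map')})
E
```

```text
pics
top {'fx': 532.6609972615032, 'fy': 532.6609972615032, 'cx': 281.2973030480577, 'cy': 214.11319708149782, 'xyz': array([ 334.93421088,  -78.26143186, 1519.30933032]), 'rotation': array([[-0.01219731,  0.99255954, -0.12114776],
       [-0.99992306, -0.01183381,  0.00371951],
       [ 0.0022582 ,  0.12118381,  0.99262752]])}
side {'fx': 524.7142235298945, 'fy': 524.7142235298945, 'cx': 276.72947929320367, 'cy': 202.76196902175943, 'xyz': array([ 368.11942472, 1166.35772061, 1145.25235817]), 'rotation': array([[-0.99008851,  0.08983042, -0.10795939],
       [-0.14040936, -0.65037511,  0.74652356],
       [-0.00315358,  0.75428291,  0.65654196]])}
```

View pics/top1.png

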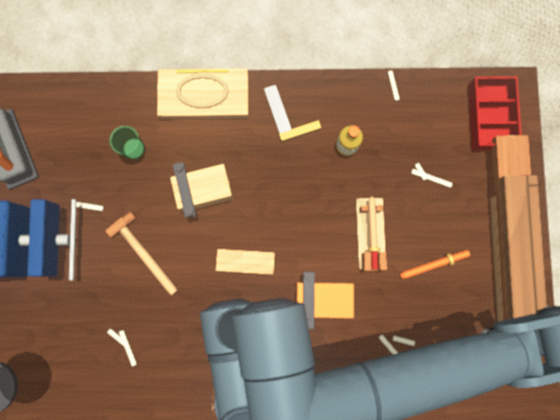

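View pics/side1.png

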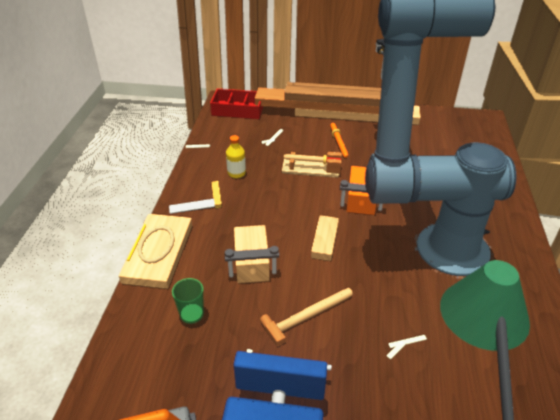

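The top view shows the post at about (202,187), with its strap to the left, so the mouth is on the right face near (230,182). The cradle is at (372,235), with the red tail at (375,262) and the tip pointing up. The orange look-alikes are at (327,300) and (436,264). Next I'll measure these.

```bash
python3 - <<'E'
from h import *
d=np.load('top1.npz');P=d['P'];f=d['f']
def reg(P,f,u0,u1,v0,v1,zl,zh):
    p=P[v0:v1,u0:u1].reshape(-1,3);m=(p[:,2]>zl)&(p[:,2]<zh);return p[m],f[v0:v1,u0:u1].reshape(-1,3)[m]
print('bench z',np.nanmedian(P[190:210,290:340,2]))
# post
p,c=reg(P,f,165,245,155,225,70,80)
print(len(p),np.median(p,0));r=cv2.minAreaRect(p[:,:2].astype(np.float32));print('posttop',r,cv2.boxPoints(r))
p,c=reg(P,f,165,245,155,225,82,130);r=cv2.minAreaRect(p[:,:2].astype(np.float32));print('strap',r)
# cradle
p,c=reg(P,f,350,395,190,280,5,20);r=cv2.minAreaRect(p[:,:2].astype(np.float32));print('base',r,cv2.boxPoints(r))
p,c=reg(P,f,350,395,190,280,40,75)
r=cv2.minAreaRect(p[:,:2].astype(np.float32));print('high',r,p[:,2].max())
red=(c[:,0]>120)&(c[:,1]<60)&(c[:,2]<60);print('red',red.sum(),p[red].mean(0) if red.any() else '')
p,c=reg(P,f,350,395,215,252,40,75); print('shank rows',len(p))
l=cv2.fitLine(p[:,:2].astype(np.float32),cv2.DIST_HUBER,0,.01,.01).ravel();print(l,np.median(p[:,2]))
for n,b in dict(glue=(330,370,115,165,20,200),).items():
    p,c=reg(P,f,*b);print(n,p.min(0),p.max(0))
E
python3 - <<'E'
from h import *
d=np.load('side1.npz');P=d['P']
def reg(u0,u1,v0,v1,zl,zh):
    p=P[v0:v1,u0:u1].reshape(-1,3);return p[(p[:,2]>zl)&(p[:,2]<zh)]
p=reg(215,285,215,290,70,79);r=cv2.minAreaRect(p[:,:2].astype(np.float32));print('side posttop',r,np.median(p,0))
p=reg(275,350,145,180,45,75);r=cv2.minAreaRect(p[:,:2].astype(np.float32));print('side cradle high',r)
p=reg(275,350,145,180,5,18);r=cv2.minAreaRect(p[:,:2].astype(np.float32));print('side base',r)
E
```

```text
bench z 1.1341953534163167
1255 [593.44049068 121.92974129  75.85186312]
posttop ((590.63134765625, 137.0260009765625), (139.6916961669922, 150.40968322753906), 13.976407051086426) [[504.68964  193.1351  ]
 [541.0169    47.178246]
 [676.57306   80.9169  ]
 [640.2458   226.87375 ]]
strap ((586.91162109375, 133.93777465820312), (150.20352172851562, 134.81190490722656), 8.831816673278809)
base ((459.7631530761719, -342.1593017578125), (126.45451354980469, 255.34579467773438), 88.36161041259766) [[ 330.3347  -401.71036]
 [ 585.5761  -409.01108]
 [ 589.19165 -282.60825]
 [ 333.9502  -275.30753]]
high ((457.00433349609375, -336.810546875), (201.84954833984375, 61.04325485229492), 1.014291763305664) 68.9553615196105
red 0 
shank rows 290
[ 9.9991906e-01  1.2723150e-02  4.5685544e+02 -3.3530945e+02] 54.62050628990846
glue [ 685.87471118 -307.62566397   20.68665996] [ 750.17914889 -244.64349292  158.0681541 ]
side posttop ((591.2897338867188, 138.09149169921875), (143.968505859375, 156.94688415527344), 13.277166366577148) [595.41871235 127.4574932   75.86761284]
side cradle high ((458.4376220703125, -334.8048400878906), (70.7435302734375, 199.1071319580078), 88.7755355834961)
side base ((459.2533874511719, -373.03387451171875), (274.9292297363281, 210.85061645507812), 6.750683307647705)
```

```bash
python3 - <<'E'
from h import *
s=bot.read_state();print(s['time_s'],s['tcp_pos'],s['tool_rot'],s['grip_width'])
c=cams.capture('wrist');print(c['tool_from_camera'],c['fx'])
d=np.load('top1.npz');P=d['P'];f=d['f'].astype(int)
sub=np.s_[155:225,165:245];p=P[sub].reshape(-1,3);q=f[sub].reshape(-1,3)
m=(p[:,2]>71)&(p[:,2]<80)&(q[:,0]-q[:,2]>50)&(q[:,0]>150)
r=cv2.minAreaRect(p[m][:,:2].astype(np.float32));print(m.sum(),r,cv2.boxPoints(r))
E
```

```text
0.1 [ 209.82062028 -614.68324088  223.47134216] [[ 9.46419732e-01  3.22939033e-01 -2.66713530e-04]
 [ 3.22939012e-01 -9.46418284e-01  1.68105044e-03]
 [ 2.90454243e-04 -1.67711152e-03 -9.99998551e-01]] 93.73902964333232
[[ 1.33596108e-04  9.62921985e-01  2.69779972e-01  7.90254374e+01]
 [ 9.99999578e-01 -3.73965446e-04  8.39586039e-04 -4.57552776e-01]
 [ 9.09344243e-04  2.69779746e-01 -9.62921628e-01 -1.60865430e+02]
 [ 0.00000000e+00  0.00000000e+00  0.00000000e+00  1.00000000e+00]] 378.5941831946214
1204 ((590.408935546875, 137.12155151367188), (91.65303039550781, 150.26300048828125), 13.631854057312012) [[528.1662   199.33609 ]
 [563.5805    53.305992]
 [652.6517    74.90701 ]
 [617.23737  220.9371  ]]
```

```bash
python3 -m pendant '[[0.02,-0.013,0,0,0,0.2],[0.055,-0.035,0,0,0,0.7],[0.09,-0.058,0.01,0,0,1.2],[0.125,-0.08,0.02,0,0,1.6],[0.16,-0.103,0.03,0,0,2.0]]' -1 60
```

```text
time_s: 0.57
tcp_pos: [326.6, -467.3, 194.8]
tool_rot: [[0.989, 0.151, 0.0], [0.151, -0.989, 0.0], [0.0, 0.0, -1.0]]
ft_force: [0.3, -1.1, -0.1]
grip_width: 93.8
finger_force: 0.0
```

```bash
python3 - <<'E'
from h import *
s=bot.read_state();R=np.array(s['tool_rot']);p=np.array(s['tcp_pos']);yaw=np.degrees(np.arctan2(R[1,0],R[0,0]))
print(p,yaw,R.T@(np.array([431.5,-335.9,190])-p),(yaw-0.9)/5)
E
```

```text
[ 326.61618524 -467.26304719  194.79056061] 8.693759553688198 [ 123.53396024 -114.0002456     4.80821247] 1.5587519107376395
```

```bash
python3 -m pendant '[[0.027,-0.025,0.001,0,0,0.4],[0.054,-0.05,0.002,0,0,0.8],[0.081,-0.075,0.003,0,0,1.2],[0.108,-0.1,0.004,0,0,1.5],[0.1235,-0.114,0.005,0,0,1.56]]' && python3 -m pendant '[[0,0,0,0,0,0],[0,0,0,0,0,0]]'
python3 - <<'E'
from h import *
c,P,R,t=cap('wrist');save(c,'w1.png');np.savez('w1',P=P,f=c['frame'])
E
```

```text
time_s: 0.98
tcp_pos: [431.8, -334.2, 190.0]
tool_rot: [[1.0, 0.019, 0.0], [0.019, -1.0, 0.001], [0.0, -0.001, -1.0]]
ft_force: [0.2, -0.5, -0.0]
grip_width: 93.7
finger_force: 0.0
time_s: 1.15
tcp_pos: [430.7, -336.4, 190.0]
tool_rot: [[1.0, 0.021, -0.001], [0.021, -1.0, 0.0], [-0.001, -0.0, -1.0]]
ft_force: [-0.6, -0.2, -0.4]
grip_width: 94.0
finger_force: 0.0
```

View pics/w1.png

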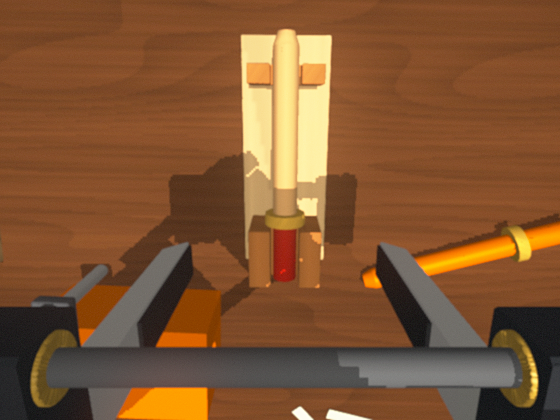

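The wrist view shows the shank at columns 273–299 and rows 50–210. The brass collar is at (285,219), the red tail at (285,255) and the tip at (287,30). The orange items are clear of the grasp.

```bash
python3 - <<'E'
from h import *
d=np.load('w1.npz');P=d['P'];f=d['f'].astype(int)
p=P[50:205,265:308].reshape(-1,3);p=p[(p[:,2]>47)&(p[:,2]<60)]
rows=[]
l=cv2.fitLine(p[:,:2].astype(np.float32),cv2.DIST_HUBER,0,.01,.01).ravel();print('shank',l,np.degrees(np.arctan(l[1]/l[0])),np.percentile(p[:,2],95))
for x in(440,480,520): 
    k=p[abs(p[:,0]-x)<6];print(x,k[:,1].min(),k[:,1].max())
k=P[205:235,262:308].reshape(-1,3);k=k[k[:,2]>57];print('collar',k.min(0),k.max(0))
k=P[24:40,270:304].reshape(-1,3);k=k[k[:,2]>30];print('tip x',k[:,0].max())
g=f[215:290,270:300];m=(g[...,0]>90)&(g[...,1]<50);k=P[215:290,270:300][m];print('red',np.nanmin(k,0),np.nanmax(k,0))
s=bot.read_state();print(s['tcp_pos'])
E
```

```text
shank [ 9.9996948e-01  7.8091514e-03  4.8995242e+02 -3.3523438e+02] 0.44743595 56.2863623131567
440 -345.4547546052223 -326.4568058290915
480 -345.1199680784286 -325.89375002235977
520 -351.2774970745781 -319.3000753979005
collar [ 403.2945558  -354.97623046   57.02760982] [ 422.77963845 -318.2211528    63.93611013]
tip x 558.5298180051764
red [ 332.59786635 -348.75485603   -0.57690957] [ 405.45473029 -326.45699236   57.06772138]
[ 430.21725513 -337.35613856  190.17187687]
```

```bash
python3 -m pendant '[[0.001,0,0.03,0,0,0],[0.001,0,0.07,0,0,0],[0.001,0,0.11,0,0,0],[0.001,0,0.138,0,0,0],[0.001,0,0.145,0,0,0]]' && python3 -m pendant '[[0,0,0,0,0,0],[0,0,0,0,0,0]]' && python3 -m pendant '[[0,0,0,0,0,0],[0,0,0,0,0,0],[0,0,0,0,0,0],[0,0,0,0,0,0],[0,0,0,0,0,0]]' 1 60 &&  python3 -m pendant '[[0,0,0,0,0,0],[0,0,0,0,0,0],[0,0,0,0,0,0],[0,0,0,0,0,0],[0,0,0,0,0,0]]' 1 60
```

```text
time_s: 1.62
tcp_pos: [427.8, -335.5, 40.0]
tool_rot: [[1.0, 0.016, -0.006], [0.016, -1.0, 0.007], [-0.006, -0.007, -1.0]]
ft_force: [-0.2, 0.5, -0.5]
grip_width: 94.2
finger_force: 0.0
time_s: 1.78
tcp_pos: [431.6, -338.7, 46.5]
tool_rot: [[1.0, 0.017, 0.001], [0.017, -1.0, -0.001], [0.001, 0.001, -1.0]]
ft_force: [-0.6, -0.0, 1.1]
grip_width: 94.2
finger_force: 0.0
time_s: 2.2
tcp_pos: [431.8, -337.5, 46.1]
tool_rot: [[1.0, 0.018, 0.001], [0.018, -1.0, -0.001], [0.001, 0.001, -1.0]]
ft_force: [0.6, 0.5, -0.2]
grip_width: 64.1
finger_force: 0.0
time_s: 2.62
tcp_pos: [431.4, -337.1, 45.2]
tool_rot: [[1.0, 0.018, -0.0], [0.018, -1.0, 0.0], [-0.0, -0.0, -1.0]]
ft_force: [-0.3, 0.1, -0.1]
grip_width: 31.1
finger_force: 0.0
```

```bash
python3 -m pendant '[[0,-0.001,0,0,0,0],[0,-0.001,0,0,0,0],[0,-0.001,0,0,0,0],[0,-0.001,0,0,0,0]]' 1 60
```

```text
time_s: 2.95
tcp_pos: [431.4, -336.1, 45.2]
tool_rot: [[1.0, 0.018, -0.0], [0.018, -1.0, 0.0], [-0.0, -0.0, -1.0]]
ft_force: [0.0, -0.1, 0.6]
grip_width: 18.7
finger_force: 60.0
```

```bash
python3 -m pendant '[[0,0,-0.01,0,0,0],[0,0,-0.035,0,0,0],[0,0,-0.07,0,0,0],[0,0,-0.11,0,0,0],[0,0,-0.145,0,0,0]]'; cat > go.py <<'E'
import sys
from h import *
from scipy.spatial.transform import Rotation as Ro
def go(tgt,yaw,n=5,total=None):
    s=bot.read_state();R=np.array(s['tool_rot']);p=np.array(s['tcp_pos'])
    d=R.T@(np.array(tgt)-p)/1000
    y=np.radians(yaw);T=np.array([[np.cos(y),np.sin(y),0],[np.sin(y),-np.cos(y),0],[0,0,-1]])
    rv=Ro.from_matrix(R.T@T).as_rotvec(degrees=True)/5
    print('p',p.round(1),'yaw',np.degrees(np.arctan2(R[1,0],R[0,0])).round(2),'d',d.round(4),'rv',rv.round(2),'F',np.round(s['ft_force'],1))
if __name__=='__main__': go(list(map(float,sys.argv[1:4])),float(sys.argv[4]))
E
python3 go.py 645 -88.5 190 103.6
```

```text
time_s: 3.37
tcp_pos: [431.3, -336.1, 193.0]
tool_rot: [[1.0, 0.018, 0.0], [0.018, -1.0, -0.001], [0.0, 0.001, -1.0]]
ft_force: [-0.0, -1.2, -1.0]
grip_width: 18.7
finger_force: 60.0
p [ 431.3 -336.1  193. ] yaw 1.04 d [ 0.2182 -0.2437  0.0029] rv [ 1.000e-02  0.000e+00 -2.051e+01] F [-0.  -1.2 -1. ]
```

```bash
python3 -m pendant '[[0.01,-0.011,0,0,0,-0.8],[0.025,-0.028,0,0,0,-2.0],[0.04,-0.045,0,0,0,-3.2],[0.055,-0.062,0,0,0,-4.4],[0.07,-0.079,0,0,0,-5.6]]' && python3 go.py 645 -88.5 190 103.6
```

```text
time_s: 3.78
tcp_pos: [500.4, -255.1, 191.1]
tool_rot: [[0.872, 0.49, 0.0], [0.49, -0.872, -0.0], [0.0, 0.0, -1.0]]
ft_force: [-0.4, 0.8, -1.2]
grip_width: 18.4
finger_force: 60.0
p [ 500.4 -255.1  191.1] yaw 29.32 d [ 0.2077 -0.0745  0.0011] rv [ 1.000e-02  0.000e+00 -1.486e+01] F [-0.4  0.8 -1.2]
```

```bash
python3 -m pendant '[[0.02,-0.007,0,0,0,-1.3],[0.04,-0.014,0,0,0,-2.6],[0.06,-0.021,0,0,0,-3.9],[0.08,-0.028,0,0,0,-5.2],[0.1,-0.035,0,0,0,-6.5]]' && python3 go.py 645 -88.5 190 103.6
```

```text
time_s: 4.2
tcp_pos: [570.9, -175.9, 190.9]
tool_rot: [[0.472, 0.882, 0.0], [0.882, -0.472, -0.0], [-0.0, 0.0, -1.0]]
ft_force: [-0.3, -0.7, -1.1]
grip_width: 18.5
finger_force: 60.0
p [ 570.9 -175.9  190.9] yaw 61.87 d [0.112  0.0242 0.0009] rv [ 0.    0.   -8.35] F [-0.3 -0.7 -1.1]
```

```bash
python3 -m pendant '[[0.02,0.004,0,0,0,-1.3],[0.04,0.008,0,0,0,-2.6],[0.06,0.012,0,0,0,-3.9],[0.08,0.016,0,0,0,-5.2],[0.095,0.02,0,0,0,-6.5]]' && python3 -m pendant '[[0,-0.015,0.01,0,0,-1.0],[0,-0.018,0.03,0,0,-1.85],[0,-0.018,0.04,0,0,-1.85],[0,-0.018,0.04,0,0,-1.85],[0,-0.018,0.04,0,0,-1.85]]' &&  python3 go.py 645 -88.5 150 103.6
python3 - <<'E'
from h import *
c,P,R,t=cap('wrist');save(c,'w2.png');np.savez('w2',P=P,f=c['frame'])
E
```

```text
time_s: 4.62
tcp_pos: [633.8, -101.4, 190.9]
tool_rot: [[-0.077, 0.997, 0.0], [0.997, 0.077, 0.0], [0.0, 0.0, -1.0]]
ft_force: [0.1, -0.7, -1.0]
grip_width: 18.8
finger_force: 60.0
time_s: 5.03
tcp_pos: [615.1, -104.1, 150.1]
tool_rot: [[-0.228, 0.974, -0.001], [0.974, 0.228, 0.0], [0.001, -0.001, -1.0]]
ft_force: [-0.2, 0.1, -0.4]
grip_width: 18.9
finger_force: 60.0
p [ 615.1 -104.1  150.1] yaw 103.18 d [0.0083 0.0327 0.0001] rv [-0.01 -0.01 -0.08] F [-0.2  0.1 -0.4]
```

View pics/w2.png

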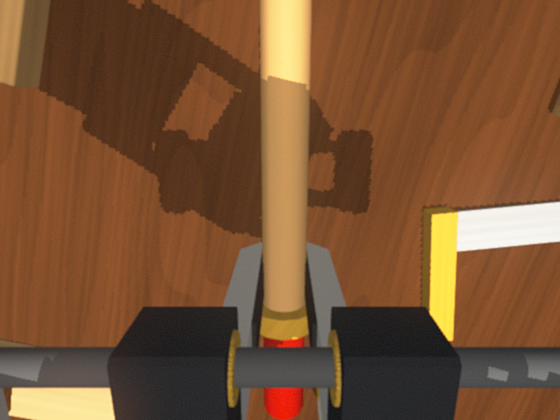

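The wrist view shows the peg held straight, with the shank at columns 262–310 and the collar at (285,320). The tip and the mouth are out of view. I'll line up and compare peg to post in the fixed cameras.

```bash
python3 -m pendant '[[0.004,0.012,0.02,0,0,-0.08],[0.008,0.0327,0.05,0,0,-0.08],[0.008,0.0327,0.07,0,0,-0.08],[0.008,0.0327,0.07,0,0,-0.08],[0.008,0.0327,0.07,0,0,-0.08]]' && python3 go.py 645 -88.5 80 103.6
python3 - <<'E'
from h import *
for n in('top','side'):
    c,P,R,t=cap(n);save(c,n+'2.png');np.savez(n+'2',P=P,f=c['frame'])
a=cv2.imread('pics/top2.png')[100:300,120:330];b=cv2.imread('pics/side2.png')[110:310,170:380]
cv2.imwrite('pics/c2.png',cv2.resize(np.hstack([a,b]),None,fx=1.9,fy=1.9))
E
```

```text
time_s: 5.5
tcp_pos: [645.2, -88.8, 80.3]
tool_rot: [[-0.236, 0.972, -0.001], [0.972, 0.236, 0.0], [0.001, -0.001, -1.0]]
ft_force: [1.1, -0.4, -0.8]
grip_width: 18.7
finger_force: 60.0
p [645.2 -88.8  80.3] yaw 103.65 d [ 0.0003 -0.0001  0.0003] rv [-0.01 -0.01  0.01] F [ 1.1 -0.4 -0.8]
```

View pics/c2.png

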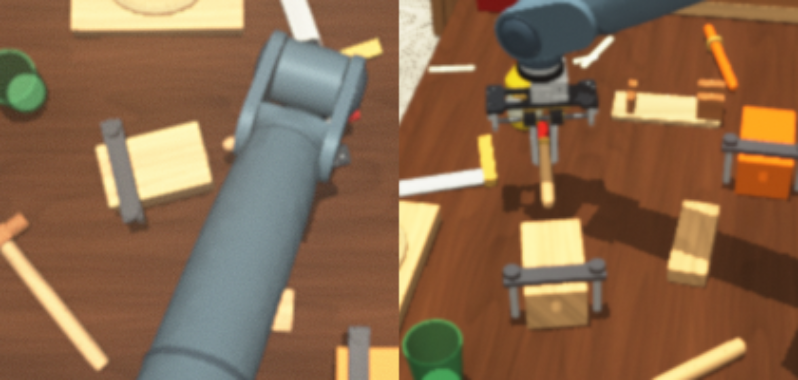

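The crop shows the peg with its tip at (547,198), in line with the post, whose top is at about (553,245). I'll measure both in the side camera.

```bash
python3 - <<'E'
from h import *
d=np.load('side2.npz');P=d['P'];f=d['f'].astype(int)
M=np.array([608.1,64.1]);a=np.array([-.2357,.9718]);n=np.array([.9718,.2357])
def loc(p): return (p[:,:2]-M)@a,(p[:,:2]-M)@n
q=P.reshape(-1,3);s,l=loc(q);c=f.reshape(-1,3)
m=(s>-110)&(s<-25)&(abs(l)<25)&(q[:,2]>55)&(q[:,2]<100)&(c[:,0]>140)&(c[:,0]-c[:,2]>40)
print('n',m.sum())
for s0 in range(-110,-20,8):
    k=m&(s>=s0)&(s<s0+8)
    if k.sum()>4: print(s0+4,k.sum(),'lat',l[k].min().round(1),l[k].max().round(1),'ztop',q[k,2].max().round(1))
print('tip s',s[m].max())
m=(s>-30)&(s<180)&(abs(l)<70)&(q[:,2]>71)&(q[:,2]<79)&(c[:,0]>130)&(c[:,0]-c[:,2]>40)
for s0 in range(-8,160,8):
    k=m&(s>=s0)&(s<s0+8)
    if k.sum()>4: print('post',s0+4,k.sum(),l[k].min().round(1),l[k].max().round(1),np.median(q[k,2]).round(1))
# top
d=np.load('top2.npz');q=d['P'].reshape(-1,3);c=d['f'].astype(int).reshape(-1,3);s,l=loc(q)
m=(s>-70)&(s<-20)&(abs(l)<25)&(q[:,2]>60)&(q[:,2]<100)&(c[:,0]>140)
print('top peg',m.sum(),s[m].max(),l[m].min(),l[m].max(),q[m,2].max())
m=(s>-70)&(s<180)&(abs(l)<70)&(q[:,2]>71)&(q[:,2]<79)&(c[:,0]>150)&(c[:,0]-c[:,2]>50)&(s>-15)
print('top post',s[m].min(),s[m].max(),[ (np.percentile(l[m&(abs(s-x)<8)],[0,100])).round(1) for x in(20,50,80)])
# bystander: anything low near gripper path
m=(abs(s+100)<110)&(abs(l)<160)&(q[:,2]>8)&(q[:,2]<30)&(abs(l)>15)
for L0 in range(-160,160,20):
    k=m&(l>=L0)&(l<L0+20)
    if k.sum()>6: print('low',L0,k.sum(),s[k].min().round(),s[k].max().round())
E
```

```text
n 124
-106 9 lat -4.0 11.3 ztop 95.2
-98 8 lat 2.2 11.9 ztop 95.2
-90 14 lat -3.5 12.6 ztop 97.0
-82 14 lat -5.8 12.8 ztop 98.0
-74 10 lat 0.6 13.1 ztop 96.3
-66 10 lat -4.9 10.2 ztop 95.2
-58 11 lat -4.5 10.8 ztop 92.8
-50 11 lat -4.0 11.5 ztop 93.8
-42 15 lat -6.3 12.1 ztop 94.2
-34 20 lat -2.9 12.0 ztop 94.1
tip s -27.86292412284235
post -4 12 -36.2 46.8 74.0
post 4 50 -41.8 47.0 75.6
post 12 56 -40.9 47.4 75.6
post 20 50 -37.3 47.6 75.9
post 28 51 -39.7 47.7 75.5
post 36 48 -42.1 45.3 75.6
post 44 52 -41.6 45.8 75.5
post 52 56 -40.9 45.9 75.7
post 60 53 -40.2 46.4 76.2
post 68 60 -39.6 43.6 76.4
post 76 53 -42.0 46.8 76.3
post 84 66 -41.1 47.1 75.7
post 92 41 -40.6 47.2 76.5
post 132 35 -36.9 46.0 76.1
post 140 60 -41.9 46.3 75.6
post 148 76 -41.5 46.7 75.2
post 156 7 -21.7 38.9 75.3
top peg 30 -31.24673412849707 -8.563376715161613 9.375826068436005 96.25288648983997
top post -0.01839469163579276 150.38719562279582 [array([-45.6,  44.7]), array([-44.1,  45.6]), array([-45.6,  45.5])]
low -140 8 -190.0 -122.0
low -120 7 -194.0 -136.0
low 100 8 -72.0 3.0
low 120 19 -210.0 5.0
low 140 48 -208.0 9.0
```

```bash
python3 -m pendant '[[0,0,0.01,0,0,0],[0,0,0.025,0,0,0],[0,0,0.035,0,0,0],[0,0,0.035,0,0,0],[0,0,0.035,0,0,0]]' && python3 go.py 645 -88.5 45 103.6
python3 - <<'E'
from h import *
M=np.array([608.1,64.1]);a=np.array([-.2357,.9718]);n=np.array([.9718,.2357])
for nm in('top','side'):
  zs=[];ls=[];ss=[]
  for i in range(3):
    c,P,R,t=cap(nm);q=P.reshape(-1,3);s=(q[:,:2]-M)@a;l=(q[:,:2]-M)@n
    m=(s>-75)&(s<-42)&(abs(l)<12)&(q[:,2]>40)&(q[:,2]<70)
    zs+=list(q[m,2]);ls+=list(l[m]);ss+=list(s[m])
  ls=np.array(ls);zs=np.array(zs);ss=np.array(ss)
  from scipy.optimize import least_squares
  f=lambda v:np.hypot(ls-v[0],zs-v[1]-v[2]*(ss+50))-10
  r=least_squares(f,[0,45,0],loss='soft_l1');print(nm,len(zs),'lat,z,slope',r.x.round(3),'rms',np.std(f(r.x)).round(2))
E
```

```text
time_s: 6.02
tcp_pos: [644.2, -88.5, 43.8]
tool_rot: [[-0.236, 0.972, -0.003], [0.972, 0.236, 0.001], [0.001, -0.002, -1.0]]
ft_force: [-0.0, 0.4, -1.1]
grip_width: 18.3
finger_force: 60.0
p [644.2 -88.5  43.8] yaw 103.68 d [-0.0002  0.0008 -0.0012] rv [-0.03 -0.02  0.02] F [-0.   0.4 -1.1]
top 24 lat,z,slope [-0.337 48.633 -0.552] rms 2.22
side 146 lat,z,slope [ 3.3600e+00  4.7151e+01 -7.0000e-03] rms 1.87
```

```bash
python3 -m pendant '[[0.008,0,0,0,0,0],[0.018,0,0,0,0,0],[0.028,0,0,0,0,0],[0.038,0,0,0,0,0],[0.045,0,0,0,0,0]]' && python3 -m pendant '[[0.008,0,0,0,0,0],[0.016,0,0,0,0,0],[0.024,0,0,0,0,0],[0.024,0,0,0,0,0],[0.024,0,0,0,0,0]]' && python3 go.py 623.2 1.7 45 103.6
```

```text
time_s: 6.73
tcp_pos: [634.0, -43.3, 45.2]
tool_rot: [[-0.238, 0.971, -0.001], [0.971, 0.238, 0.0], [0.0, -0.0, -1.0]]
ft_force: [-0.5, 0.1, -1.0]
grip_width: 18.5
finger_force: 60.0
time_s: 7.15
tcp_pos: [628.8, -21.3, 45.3]
tool_rot: [[-0.237, 0.971, -0.0], [0.971, 0.237, -0.0], [-0.0, -0.0, -1.0]]
ft_force: [-0.4, 0.4, -0.3]
grip_width: 18.8
finger_force: 60.0
p [628.8 -21.3  45.3] yaw 103.73 d [ 0.0237 -0.      0.0003] rv [-0.    0.    0.03] F [-0.4  0.4 -0.3]
```

```bash
python3 -m pendant '[[0.006,0,0,0,0,0],[0.014,0,0,0,0,0],[0.022,0,0,0,0,0],[0.028,0,0,0,0,0],[0.028,0,0,0,0,0]]' && python3 -m pendant '[[0.005,0,0,0,0,0],[0.01,0,0,0,0,0],[0.016,0,0,0,0,0],[0.016,0,0,0,0,0],[0.016,0,0,0,0,0]]' && python3 go.py 623.2 1.7 45 103.6
```

```text
time_s: 7.57
tcp_pos: [621.8, 6.8, 45.1]
tool_rot: [[-0.238, 0.971, -0.001], [0.971, 0.238, 0.0], [0.0, -0.0, -1.0]]
ft_force: [-0.2, 0.3, -1.1]
grip_width: 18.8
finger_force: 60.0
time_s: 7.98
tcp_pos: [619.3, 19.9, 45.8]
tool_rot: [[-0.237, 0.972, 0.002], [0.972, 0.237, -0.002], [-0.003, 0.001, -1.0]]
ft_force: [1.0, -5.4, -1.0]
grip_width: 18.6
finger_force: 60.0
p [619.3  19.9  45.8] yaw 103.71 d [-0.0186 -0.0005  0.0009] rv [0.02 0.03 0.02] F [ 1.  -5.4 -1. ]
```

```bash
python3 -m pendant '[[0,0,0,0,0,0],[0,0,0,0,0,0],[0,0,0,0,0,0],[0,0,0,0,0,0],[0,0,0,0,0,0]]' -1 && python3 -m pendant '[[0,0,0,0,0,0],[0,0,0,0,0,0],[0,0,0,0,0,0],[0,0,0,0,0,0],[0,0,0,0,0,0]]' -1 && python3 -m pendant '[[-0.008,0,0,0,0,0],[-0.02,0,0,0,0,0],[-0.034,0,0,0,0,0],[-0.046,0,0,0,0,0],[-0.046,0,0,0,0,0]]'
python3 - <<'E'
from h import *
c,P,R,t=cap('wrist');save(c,'w3.png');np.savez('w3',P=P,f=c['frame'])
E
python3 go.py 623.2 1.7 45 103.6
```

```text
time_s: 8.4
tcp_pos: [618.4, 21.3, 45.3]
tool_rot: [[-0.237, 0.972, -0.0], [0.972, 0.237, 0.0], [0.0, -0.0, -1.0]]
ft_force: [0.1, 0.1, -0.7]
grip_width: 48.1
finger_force: 0.0
time_s: 8.82
tcp_pos: [618.5, 21.0, 45.3]
tool_rot: [[-0.237, 0.972, -0.0], [0.972, 0.237, 0.0], [0.0, -0.0, -1.0]]
ft_force: [-0.2, -0.5, 0.4]
grip_width: 81.9
finger_force: 0.0
time_s: 9.23
tcp_pos: [630.4, -26.8, 45.6]
tool_rot: [[-0.234, 0.972, 0.001], [0.972, 0.234, -0.001], [-0.001, 0.001, -1.0]]
ft_force: [-0.1, 0.4, -0.4]
grip_width: 93.6
finger_force: 0.0
p [629.9 -25.6  45.4] yaw 103.54 d [ 0.0281 -0.0001  0.0004] rv [ 0.01  0.   -0.01] F [ 0.4 -0.1 -0.9]
```

View pics/w3.png

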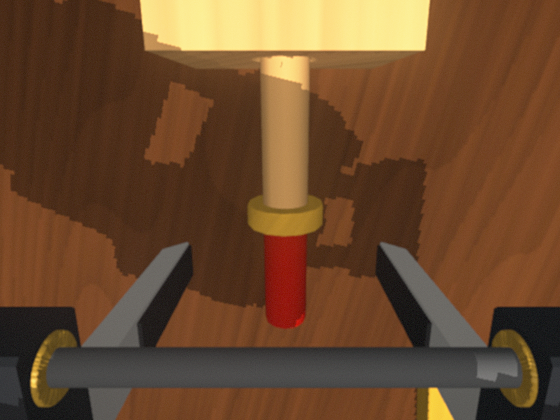

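The peg stands in the bore, with the collar at (285,214) and the red tail at rows 235–327 and column 286, centred between the open fingers. I'll measure the tail and the gap from collar to face.

```bash
python3 - <<'E'
from h import *
c=cams.capture('wrist')
s=bot.read_state();R=np.array(s['tool_rot']);tp=np.array(s['tcp_pos'])
d=np.load('w3.npz');P=d['P'];f=d['f'].astype(int)
Q=(P-tp)@R
def st(m,n):
    k=Q[m&np.isfinite(Q[...,0])];w=P[m&np.isfinite(Q[...,0])];print(n,m.sum(),'tool min',np.percentile(k,3,0).round(1),'max',np.percentile(k,97,0).round(1),'z med',np.median(w[:,2]).round(1),'ztop',np.percentile(w[:,2],95).round(1))
box=np.zeros(f.shape[:2],bool);box[190:335,240:330]=1
st(box&(f[...,0]>90)&(f[...,1]<50)&(P[...,2]>25),'red')
st(box&(f[...,1]>70)&(P[...,2]>42)&(Q[...,0]>0),'collar')
b=np.zeros_like(box);b[65:190,265:306]=1;st(b&(P[...,2]>35),'shank')
b=np.zeros_like(box);b[20:52,150:420]=1;st(b&(P[...,2]>70),'posttop')
E
```

```text
red 3669 tool min [-24.8  -7.8  -6.4] max [18.3 10.3  2.1] z med 49.5 ztop 51.5
collar 2843 tool min [ 23.4 -13.5 -14. ] max [39.9 15.5 -0.3] z med 53.5 ztop 59.0
shank 5104 tool min [42.4 -6.6 -9.3] max [88.7  9.1 -3.3] z med 52.4 ztop 54.3
posttop 8610 tool min [ 92.5 -39.4 -31.6] max [101.2  41.4 -28.9] z med 75.7 ztop 76.8
```

```bash
python3 -m pendant '[[0,0.001,0.001,0,0.2,0],[0,0.001,0.0035,0,0.36,0],[0,0.001,0.0035,0,0.36,0],[0,0.001,0.0035,0,0.36,0],[0,0.001,0.0035,0,0.36,0]]' 1 60 && python3 -m pendant '[[0,0,0,0,0,0],[0,0,0,0,0,0],[0,0,0,0,0,0],[0,0,0,0,0,0],[0,0,0,0,0,0]]' && python3 -m pendant '[[0,0,0,0,0,0],[0,0,0,0,0,0],[0,0,0,0,0,0],[0,0,0,0,0,0],[0,0,0,0,0,0]]'
```

```text
time_s: 9.75
tcp_pos: [630.2, -23.2, 41.6]
tool_rot: [[-0.237, 0.972, -0.008], [0.971, 0.237, 0.031], [0.032, -0.0, -1.0]]
ft_force: [0.2, -0.8, -0.4]
grip_width: 63.9
finger_force: 0.0
time_s: 10.17
tcp_pos: [630.4, -23.4, 41.8]
tool_rot: [[-0.237, 0.972, -0.007], [0.971, 0.237, 0.03], [0.031, 0.0, -1.0]]
ft_force: [0.2, -0.3, 0.6]
grip_width: 31.0
finger_force: 0.0
time_s: 10.58
tcp_pos: [630.4, -23.4, 41.8]
tool_rot: [[-0.237, 0.972, -0.007], [0.971, 0.237, 0.031], [0.031, -0.0, -1.0]]
ft_force: [0.0, -0.2, 1.2]
grip_width: 18.7
finger_force: 60.0
```

Now level the peg (raise it and pitch back), then push partway.

```bash
python3 -m pendant '[[0,0,-0.001,0,-0.1,0],[0,0,-0.002,0,-0.2,0],[0,0,-0.0033,0,-0.36,0],[0,0,-0.0033,0,-0.36,0],[0,0,-0.0033,0,-0.36,0]]' && python3 -m pendant '[[0.004,0,0,0,0,0],[0.01,0,0,0,0,0],[0.017,0,0,0,0,0],[0.024,0,0,0,0,0],[0.03,0,0,0,0,0]]' && python3 go.py 608.1 64.1 45 103.6
```

```text
time_s: 11.0
tcp_pos: [630.4, -23.3, 45.2]
tool_rot: [[-0.237, 0.971, 0.0], [0.971, 0.237, -0.0], [-0.0, 0.0, -1.0]]
ft_force: [-0.3, -0.2, -0.5]
grip_width: 18.7
finger_force: 60.0
time_s: 11.42
tcp_pos: [624.5, 3.4, 45.9]
tool_rot: [[-0.237, 0.971, 0.003], [0.971, 0.237, -0.005], [-0.005, 0.002, -1.0]]
ft_force: [1.8, -7.7, -1.0]
grip_width: 18.6
finger_force: 60.0
p [624.5   3.4  45.9] yaw 103.72 d [ 0.0628 -0.0016  0.0006] rv [0.02 0.06 0.02] F [ 1.8 -7.7 -1. ]
```

```bash
python3 -m pendant '[[0.005,0,0,0,0,0],[0.01,0,0,0,0,0],[0.015,0,0,0,0,0],[0.02,0,0,0,0,0],[0.02,0,0,0,0,0]]' && python3 -m pendant '[[0.001,0,0,0,0,0],[0.002,0,0,0,0,0],[0.003,0,0,0,0,0],[0.004,0,0,0,0,0],[0.005,0,0,0,0,0]]' && python3 go.py 608.1 64.1 45 103.6
```

```text
time_s: 11.83
tcp_pos: [619.5, 23.7, 45.7]
tool_rot: [[-0.237, 0.971, 0.002], [0.971, 0.237, -0.003], [-0.004, 0.001, -1.0]]
ft_force: [0.7, -5.8, 0.4]
grip_width: 18.7
finger_force: 60.0
time_s: 12.25
tcp_pos: [618.4, 27.7, 45.7]
tool_rot: [[-0.237, 0.971, 0.002], [0.971, 0.237, -0.004], [-0.005, 0.001, -1.0]]
ft_force: [0.2, -7.7, -0.4]
grip_width: 18.8
finger_force: 60.0
p [618.4  27.7  45.7] yaw 103.72 d [ 0.0379 -0.0014  0.0005] rv [0.02 0.05 0.02] F [ 0.2 -7.7 -0.4]
```

```bash
python3 -m pendant '[[0.001,0,0,0,0,0],[0.002,0,0,0,0,0],[0.003,0,0,0,0,0],[0.003,0,0,0,0,0]]' && python3 go.py 608.1 64.1 45 103.6
```

```text
time_s: 12.58
tcp_pos: [617.7, 30.7, 45.7]
tool_rot: [[-0.237, 0.971, 0.002], [0.971, 0.237, -0.004], [-0.005, 0.001, -1.0]]
ft_force: [0.8, -7.2, -1.5]
grip_width: 18.8
finger_force: 60.0
p [617.7  30.7  45.7] yaw 103.72 d [ 0.0347 -0.0014  0.0006] rv [0.02 0.05 0.02] F [ 0.8 -7.2 -1.5]
```

```bash
python3 -m pendant '[[0.001,0,0,0,0,0],[0.002,0,0,0,0,0],[0.003,0,0,0,0,0],[0.003,0,0,0,0,0]]' && python3 -m pendant '[[0.001,0,0,0,0,0],[0.002,0,0,0,0,0],[0.002,0,0,0,0,0]]' && python3 go.py 608.1 64.1 45 103.6
```

```text
time_s: 12.92
tcp_pos: [617.0, 33.7, 45.7]
tool_rot: [[-0.237, 0.971, 0.002], [0.971, 0.237, -0.004], [-0.004, 0.001, -1.0]]
ft_force: [1.0, -7.1, -1.2]
grip_width: 18.4
finger_force: 60.0
time_s: 13.17
tcp_pos: [616.8, 34.5, 45.7]
tool_rot: [[-0.238, 0.971, 0.003], [0.971, 0.238, -0.006], [-0.007, 0.002, -1.0]]
ft_force: [2.5, -11.8, -1.3]
grip_width: 18.6
finger_force: 60.0
p [616.8  34.5  45.7] yaw 103.74 d [ 0.0309 -0.0014  0.0005] rv [0.02 0.08 0.03] F [  2.5 -11.8  -1.3]
```

Force is rising and progress has shortened, so the collar has met the face. I'll press a bit more to seat it, then look.

```bash
python3 -m pendant '[[0.001,0,0,0,0,0],[0.002,0,0,0,0,0],[0.003,0,0,0,0,0],[0.003,0,0,0,0,0],[0.003,0,0,0,0,0]]' && python3 go.py 608.1 64.1 45 103.6
python3 - <<'E'
from h import *
c,P,R,t=cap('wrist');c2,_,_,_=cap('side');a=c['frame'][:,:,::-1];b=c2['frame'][150:310,200:340,::-1]
cv2.imwrite('pics/c4.png',np.hstack([cv2.resize(a[0:400,80:480],(400,400)),cv2.resize(b,(350,400))]))
E
```

```text
time_s: 13.58
tcp_pos: [616.8, 34.7, 45.8]
tool_rot: [[-0.238, 0.971, 0.005], [0.971, 0.238, -0.011], [-0.011, 0.002, -1.0]]
ft_force: [3.3, -20.0, -4.9]
grip_width: 18.5
finger_force: 60.0
p [616.8  34.7  45.8] yaw 103.76 d [ 0.0307 -0.0014  0.0004] rv [0.02 0.13 0.03] F [  3.3 -20.   -4.9]
```

View pics/c4.png

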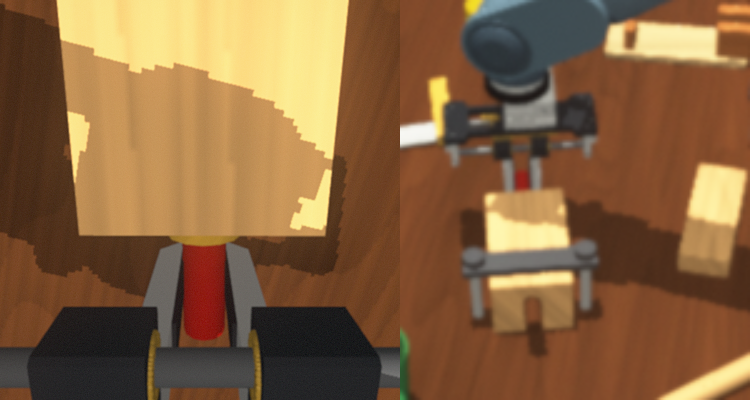

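The collar sits at the face (205,238) and the dark stub stands out at the far side (535,320). I'll relax the push, release and retreat upward.

```bash
python3 -m pendant '[[-0.002,0,0,0,0,0],[-0.003,0,0,0,0,0]]' && python3 -m pendant '[[0,0,0,0,0,0],[0,0,0,0,0,0],[0,0,0,0,0,0],[0,0,0,0,0,0],[0,0,0,0,0,0]]' -1 && python3 -m pendant '[[0,0,0,0,0,0],[0,0,0,0,0,0],[0,0,0,0,0,0],[0,0,0,0,0,0],[0,0,0,0,0,0]]' && python3 -m pendant '[[-0.01,0,0,0,0,0],[-0.03,0,0,0,0,0],[-0.06,0,0,0,0,0],[-0.08,0,0,0,0,0],[-0.08,0,0,0,0,0]]' && python3 -m pendant '[[0,0,-0.01,0,0,0],[0,0,-0.03,0,0,0],[0,0,-0.06,0,0,0],[0,0,-0.08,0,0,0],[0,0,-0.08,0,0,0]]'
python3 - <<'E'
from h import *
c,P,R,t=cap('wrist');c2,_,_,_=cap('side');a=c['frame'][:,:,::-1];b=c2['frame'][150:310,200:340,::-1]
cv2.imwrite('pics/c5.png',np.hstack([cv2.resize(a[0:400,80:480],(400,400)),cv2.resize(b,(350,400))]))
np.savez('w5',P=P,f=c['frame'])
M=np.array([608.1,64.1]);A=np.array([-.2357,.9718]);s=(P[...,:2]-M)@A;l=(P[...,:2]-M)@np.array([.9718,.2357])
f=c['frame'].astype(int)
m=(P[...,2]>71);print('face s',np.percentile(s[m&(abs(l)<40)],1))
m=(abs(l)<14)&(s<5)&(s>-80)&(P[...,2]>30)&(P[...,2]<70);red=m&(f[...,0]>90)&(f[...,1]<50)
print('red s',np.percentile(s[red],[1,99]),'lat',np.median(l[red]));k=m&~red&(P[...,2]>50);print('collar s',np.percentile(s[k],[2,98]) if k.any() else 0, k.sum())
E
```

```text
time_s: 13.85
tcp_pos: [616.8, 34.5, 45.7]
tool_rot: [[-0.236, 0.972, 0.003], [0.972, 0.236, -0.005], [-0.005, 0.002, -1.0]]
ft_force: [1.1, -7.8, -0.2]
grip_width: 18.7
finger_force: 60.0
time_s: 14.27
tcp_pos: [615.4, 38.1, 45.0]
tool_rot: [[-0.237, 0.971, -0.0], [0.971, 0.237, 0.0], [0.0, -0.0, -1.0]]
ft_force: [-0.1, 0.2, 0.6]
grip_width: 48.6
finger_force: 0.0
time_s: 14.68
tcp_pos: [615.5, 37.7, 45.1]
tool_rot: [[-0.237, 0.972, 0.0], [0.972, 0.237, 0.0], [0.0, 0.0, -1.0]]
ft_force: [-0.6, -0.1, 0.9]
grip_width: 81.9
finger_force: 0.0
time_s: 15.1
tcp_pos: [635.7, -44.2, 45.7]
tool_rot: [[-0.233, 0.972, 0.002], [0.972, 0.233, -0.001], [-0.002, 0.001, -1.0]]
ft_force: [-0.5, 0.3, 0.3]
grip_width: 93.8
finger_force: 0.0
time_s: 15.52
tcp_pos: [637.5, -39.8, 131.3]
tool_rot: [[-0.238, 0.971, 0.009], [0.971, 0.238, -0.002], [-0.004, 0.008, -1.0]]
ft_force: [0.6, -0.2, 1.5]
grip_width: 94.0
finger_force: 0.0
face s -84.94164595560638
red s [-58.39554694 -11.75143753] lat 1.3119609499549076
collar s [-13.57651373   1.09316558] 1278
```

View pics/c5.png

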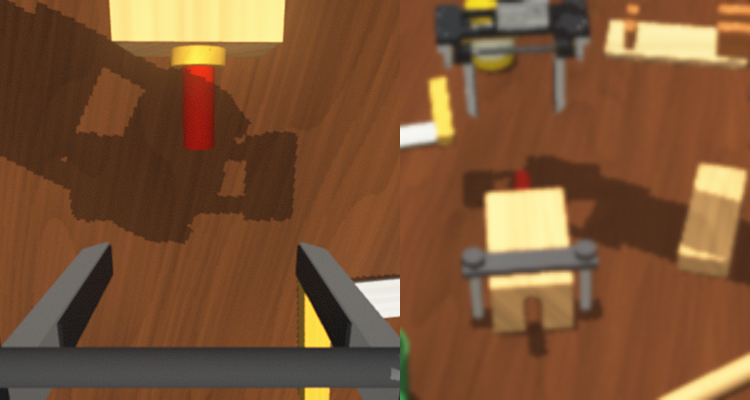

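The collar is on the face (198,55), the tail spans 12–58 mm behind it, the stub stands out at the far side and the gripper is clear. I'll hand in.

```bash
python3 -m pendant '[[0,0,0,0,0,0],[0,0,0,0,0,0],[0,0,0,0,0,0]]' && python3 -c "
from cell import bot
print(bot.close_job())"
```

```text
time_s: 15.87
tcp_pos: [633.4, -39.7, 123.4]
tool_rot: [[-0.237, 0.972, -0.003], [0.972, 0.237, 0.001], [0.001, -0.003, -1.0]]
ft_force: [-0.2, -0.1, -0.0]
grip_width: 94.0
finger_force: 0.0
the job is handed in; nothing more can be done
None
```

The job is handed in: the new peg is fully home with its collar on the block's face, the stub is driven out at the far side, and the gripper is open and clear, with no contact made with the other things on the bench; no verdict came back.

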